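Tighten the sander's lock ring with the pin spanner

TASK

Take the pin spanner from its wooden rack, seat both its prongs fully in the holes of the brass lock ring on the disc sander, and only then turn the ring clockwise (seen from above) until it comes up against its stop. Use only the spanner on the machine, and work gently: the spanner must never bear on the machine with more than 60 N in all. Then lift the spanner off and put it back upright in the slot of its rack, let go, and leave everything else on the bench where it is.

Things in the scene. Friction and masses are not known exactly. Their poses are not given: they have to be found in the camera images.
- spanner: Steel pin spanner, about 0.2 kg. Origin on its axis, on the underside of its two arms; z up, x along the line of the prongs. Blue grip bar over the axis: 56 mm along x, 16 mm thick in y, z 30 to 58 mm: grasp it across y. Hub: radius 13 mm, with a blind bore from below, radius 8 mm, 20 mm deep. Prongs: 5 mm thick, tapered tips, at x +-20 mm, reaching 7 mm below the origin. The half turn is alike.
- ring_top (a point): Point on the spindle axis, level with the flat top face of the brass lock ring (z up). Fixed to the sander, it does not turn with the ring. Ring: outer radius 30 mm, 10 mm thick, six through holes 7.6 mm wide on a 20 mm radius, 60 degrees apart. Through it stands the steel spindle nose: radius 7 mm, 18 mm above the face, its top 6 mm tapered to radius 3 mm; it enters the spanner's bore.
- lock_ring (a joint): Angle of the ring on its spindle, rad, growing clockwise seen from above. Starts between 0 and 0.25; the solid stop is at 1.0; backwards it is free. The spindle stands at any angle, so this does NOT tell where the holes are: look, or rest the prongs lightly on the face and turn until they drop in (at most 60 degrees). Rubbing holds the ring against about 0.2 N m; clearly more means the stop.
- sander: Disc sander set in the bench: red frame, steel table top 300 x 360 mm at 50 mm height, brown sanding disc 140 mm across (top at 63 mm) round the spindle, brass ring on it (63 to 73 mm). Origin at the bench below the spindle axis. Fixed. The 60 N sums all the spanner's contacts here, landing knocks too; a wrist load of 15 N down with 0.4 N m is safe.
- rack: Beech rack block, fixed, 100 mm (its x) x 60 x 30 mm high; origin under its middle. A slot 12 mm wide and 12 mm deep runs along x through the middle of its top, open at both ends. The spanner stands with both prongs down in the slot, its arms resting on the top.
- rack_seat (a point): Middle of the rack's top, 30 mm above the bench, x along the slot: where the spanner's origin belongs when put back (anywhere within 30 mm along the slot will do), its x along the slot, either way round.
- wax_tin: Loose yellow tin, 68 mm across, 35 mm high, near the rack; leave it.
- offcut: Loose wooden offcut, 50 x 90 x 22 mm, lying on a corner of the sander's table; leave it.
- glue: Loose white glue bottle, 60 mm across, 170 mm tall, standing to the right; leave it.
- brush: Loose bench brush lying beyond the rack; leave it.
- push_block: Loose plywood push block, 220 x 80 mm, with a knob handle 103 mm high, beyond the sander; leave it.
- clamp: Loose bar clamp, 300 mm long, lying to the left of the sander; leave it.
- spare_disc: Loose spare sanding disc, 140 mm across, 8 mm thick, lying to the right near the robot; leave it.
Not all that is in view belongs to the job. Several things have the shape of the spanner; the one meant has the colours described above. Leave any purple look-alike of the rack alone.

How it is judged (in metres and radians):
On the way, in this order (a step that is already met when the one before it is completed fails the run):
1. both prongs are fully seated in the ring's holes (underside of the spanner's arms within 2 mm of the ring's face, spanner upright and centred) before the ring has been turned (z of spanner in the frame of ring_top below 0.002 m and horizontal distance between spanner and ring_top below 0.004 m and angle between spanner's own z axis and vertical below 0.12 rad and value of joint lock_ring below 0.4 rad), for 0.2 s.
2. the ring is turned to its stop (joint above 0.93) with the spanner still seated (value of joint lock_ring above 0.93 rad and z of spanner in the frame of ring_top below 0.0025 m and horizontal distance between spanner and ring_top below 0.004 m), for 0.2 s.
At the end, for the whole second after the job is handed in: The ring is still at its stop (joint above 0.93), and the spanner rests upright (within 7 degrees) and at rest in the rack's slot, prongs down in the slot and arms on the rack's top (height within 3 mm of the seat, within 30 mm of the middle), released by the gripper (value of joint lock_ring above 0.93 rad and z of spanner in the frame of rack_seat between -0.003 and 0.003 m and horizontal distance between spanner and rack_seat below 0.03 m and angle between spanner's own z axis and vertical below 0.12 rad and linear speed of spanner below 0.01 m/s and contact force between the fingers and spanner below 0.05 N); the robot touches nothing.
It fails at once if the spanner is pressed or twisted against the sander or its ring with more than 60 N (contact force between spanner and sander above 60 N).
It fails at once if the gripper or arm touches the sander or its ring (contact force between any of the fingers, the arm and sander above 1 N).
It fails at once if a bystander is pushed more than 25 mm or the glue bottle is tipped (distance of any of wax_tin, offcut, glue, brush, push_block, clamp, spare_disc from where it was at the start of the episode above 0.025 m or angle between glue's own z axis and vertical above 0.5 rad).
It also fails if it takes over 72 s, if anything falls off the work surface, if the arm or the gripper's body presses on something with over 40 N, if the wrist force passes 120 N, or if a joint passes its speed limit or range.

ROBOT

A 6-joint arm with a two-finger parallel gripper is mounted at the origin on the work surface. World frame = base frame: x ahead of the robot, y to its left, z up, the work surface at z = 0. Lengths are in m, angles in degrees, forces in N, time in s.
With the tool pointing down it reaches from about 0.25 to 0.725 m from the base axis. Payload 9.7 kg.
Tool frame: the origin (TCP) lies at the very end of the fingers, on their centre line; the grasp point (between the pads) lies tcp_to_grasp behind it (tcp_to_grasp is the distance from the TCP to the grasp point, in m); z points along the fingers, y is the direction in which the jaws open and shut (so a half turn about z gives the same grasp; the last joint's range is limited). The gripper opens to 85 mm and grips with 20 to 120 N. Pads are 22 mm wide; open, the fingers measure 114 mm over their backs; the gripper's body (76 mm by 85 mm) begins 54 mm behind the grasp point. The pads swing forward as they close: fully open they stand 13 mm farther back than shut.
Start: joints at [74.599, 4.979, 10.078, 95.1, 0, 90], TCP at [0.146, 0.53, 0.231] pointing down, gripper open.
Joint ranges: [-179.16, 179.16], [-48.56, 103.87], [-65.8, 70.77], [-126.05, 130.52], [-82.76, 87.17], [-180, 180]. Speed limits (degrees/s): [127.2, 127.2, 147.25, 180, 180, 180].

INTERFACE

Orientations are given as [roll, pitch, yaw] about the fixed x, y, z axes, in that order (R = Rz(yaw) Ry(pitch) Rx(roll)).
In Python, from workcell import * gives the robot as it stands. The module is installed in compiled form; this text tells all that it offers.
- The arm moves only by the shell command python3 -m pendant 'ROWS' [FORCE]. ROWS is JSON, a list of rows, each a list of 3 entries, a list of its own where there are three numbers: the opening in per cent of the stroke, from 0 (shut) to 100 (fully open), then the shift along the world's x, y, z in mm, then the turn, a rotation vector about the world's x, y, z in degrees. A call has 1 to 20 rows; each row is the pose to reach, as a shift and turn from the pose measured when the call began; what a row does not reach only later rows make up. A row lasts 1/8 s, in which the tool goes at most 62.5 mm and 10.7 degrees, less where a joint would pass 70% of its speed; a pose out of reach is approached as far as the arm can. A call with a gripper value outside its range is refused whole. The fingers move at their own pace and stop on an object; FORCE is the grip in N (left out, the last holds). Time passes only in rows, so rows that repeat a pose let the fingers close. It gives the time, the measured TCP pose, the force and the opening at its end, in the units of the state.
- get_obs(): the state, without advancing time (a new reading comes with each control period).
- camera(name): name is "side" or "top"; returns a dict with "img" (384x512x3 uint8, red, green, blue), "fx", "fy", "cx", "cy" (pixels), "cam_to_world" (4x4, takes a point from camera to world coordinates). Camera axes: x right, y down, z forward; pixel columns grow to the right and rows downward; lengths in m; the calibration is good to about 2 mm. A picture is of the moment at which its call begins. There is no depth.
- job_done(): hands the job in, once; it reports no verdict.
Trained networks look in a picture, given as the dict that the camera call returned (one of the last four; its "shot" number tells which), for a name from the list of things; names that differ only in an ending like _2 or _b are one class to them, and where a whole thing is asked for, a point or a joint stands for the part that bears it (a point fixed in the world has none). Each returns a list of dicts, best first, with "confidence" (0 to 1); they miss things now and then, are a little off and sometimes report something else, mostly with a low value. They report only what shows in the picture. A call takes as long as a camera call. They do not tell look-alikes from the thing itself.
- regions_of(picture, label): "region" (384x512 bool, what is visible of it).
- pinpoint(picture, label): "position" ([x, y, z] in m, in world coordinates, good to about 4 mm: a listed point, or the origin of a listed thing).
The state is a dict: "time": time; "q": joint angles; "qd": joint speeds; "joint_efforts": joint torques, N m; "ee_pos": TCP position; "tcp_rot": TCP orientation; "wrist_force": force on the tool from outside, world axes, zero at the start; "torque": the same for the moment, N m; "opening": finger opening in m.
Only numpy, scipy, OpenCV 4.12 (cv2) and the standard library are available. Lean on these libraries where they do the work, as an engineer would, in place of code of your own. Each camera call takes 0.05 s, during which the arm holds its last target. There are 200 camera calls.

## Working session

There is one attempt and no reset: what is moved stays moved. The work goes in short steps, Python scripts to look and compute and a shell command to move; the robot and the scene stay as the last step left them, time stands still between calls to the robot, and variables do not carry over. Pictures are saved under pics/ and viewed, about 8 in all and at most 12, crops included, and the job is handed in when it is done.

```bash
mkdir -p pics; cat > h.py <<'E'
from workcell import *
import numpy as np, cv2
def save(p,n,crop=None,s=1):
    im=p["img"]
    if crop: x0,y0,x1,y1=crop; im=im[y0:y1,x0:x1]
    im=cv2.resize(im,None,fx=s,fy=s,interpolation=cv2.INTER_CUBIC)
    cv2.imwrite(f"pics/{n}.png",im[:,:,::-1])
def proj(p,X):
    c=np.linalg.inv(p["cam_to_world"])@np.append(X,1); return np.array([p["fx"]*c[0]/c[2]+p["cx"],p["fy"]*c[1]/c[2]+p["cy"]])
def ray(p,u,v,z):
    T=np.array(p["cam_to_world"]); d=T[:3,:3]@[(u-p["cx"])/p["fx"],(v-p["cy"])/p["fy"],1]; o=T[:3,3]
    return o+d*(z-o[2])/d[2]
E
python3 - <<'E'
from h import *
o=get_obs(); print(o)
for c in("top","side"):
    p=camera(c); save(p,c+"0",s=1.5); print(c,np.round(p["cam_to_world"],3).tolist(),p["fx"])
    for l in("spanner","ring_top","rack","rack_seat","sander","wax_tin"):
        for r in pinpoint(p,l): print(l,np.round(r["position"],4),round(r["confidence"],2),proj(p,r["position"]).round())
E
```

```text
{'time': 0.0, 'q': array([ 7.45981124e+01,  5.01121045e+00,  1.00332955e+01,  9.50991690e+01,
       -1.26705316e-03,  8.99996442e+01]), 'qd': array([-0.00023043,  0.08266177, -0.03290695,  0.01942217,  0.1550915 ,
       -0.07594164]), 'joint_efforts': array([-8.79950312e-04, -5.20386815e+01,  4.64806473e+01,  1.61459885e-02,
       -5.42958514e-05,  1.84361556e-05]), 'ee_pos': array([0.14601742, 0.53002097, 0.23057163]), 'tcp_rot': array([-1.79922916e+02,  1.26657334e-03,  1.64598470e+02]), 'wrist_force': array([-0.68462742, -0.20989919, -0.63816529]), 'torque': array([ 0.00710981, -0.01199272,  0.0096676 ]), 'opening': 0.08504343496514845}
top [[-0.019, -0.996, 0.089, 0.447], [-1.0, 0.021, 0.015, 0.003], [-0.017, -0.089, -0.996, 1.422], [0.0, 0.0, 0.0, 1.0]] 391.02850956067465
spanner [ 0.5971 -0.0877  0.0119] 0.49 [292. 180.]
spanner [ 0.5629 -0.3495  0.0154] 0.48 [365. 188.]
spanner [ 0.6215 -0.2324  0.0259] 0.4 [332. 172.]
spanner [0.5178 0.2028 0.001 ] 0.27 [212. 204.]
ring_top [0.5165 0.2034 0.0741] 0.83 [209. 203.]
rack [ 0.7542 -0.3185 -0.0021] 0.92 [353. 137.]
rack [ 0.622
[... 174 characters left out ...]
93 [212. 204.]
wax_tin [0.6242 0.092  0.0495] 0.57 [242. 173.]
wax_tin [ 0.4558 -0.2349 -0.0036] 0.55 [333. 219.]
side [[0.977, -0.149, 0.155, 0.336], [-0.214, -0.635, 0.742, -1.125], [-0.012, -0.758, -0.652, 1.08], [0.0, 0.0, 0.0, 1.0]] 482.9465745147958
spanner [ 0.5617 -0.3462  0.0146] 0.9 [283. 296.]
spanner [ 0.5976 -0.0918  0.0112] 0.81 [274. 230.]
spanner [ 0.6224 -0.2273  0.0317] 0.69 [293. 256.]
ring_top [0.5171 0.2004 0.0726] 0.98 [231. 163.]
rack [ 0.6195 -0.2352  0.0034] 0.8 [293. 265.]
rack [0.5195 0.202  0.0706] 0.7 [232. 163.]
rack_seat [ 0.7539 -0.322   0.0345] 0.92 [348. 272.]
rack_seat [ 0.6255 -0.2302  0.0276] 0.58 [295. 258.]
sander [0.5177 0.1961 0.0006] 0.82 [233. 179.]
```

View pics/top0.png

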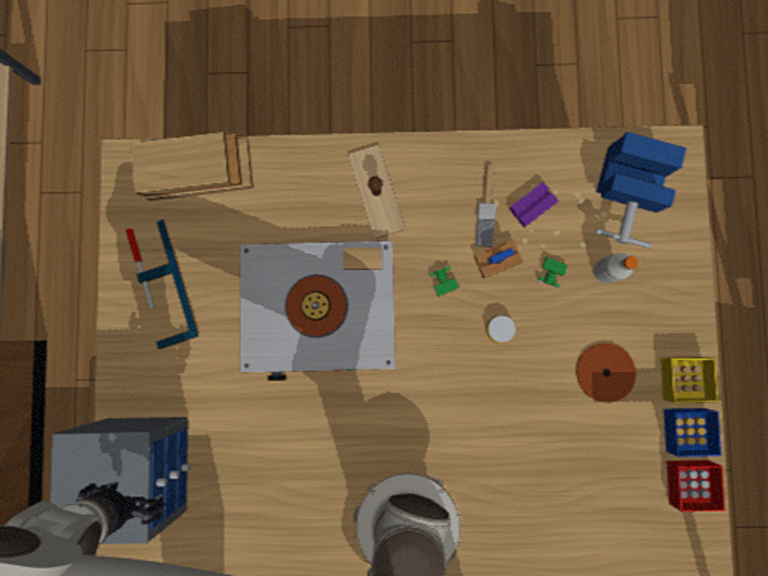

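View pics/side0.png

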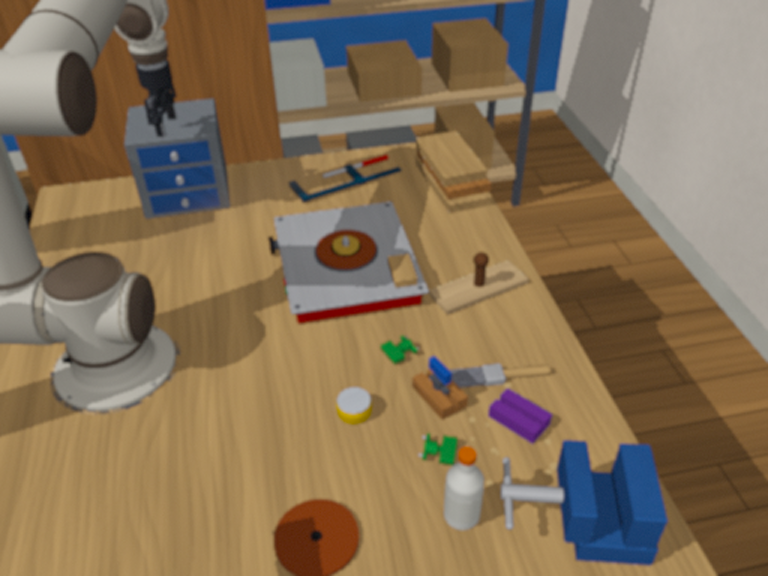

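```bash
python3 - <<'E'
from h import *
a=camera("top");b=camera("side")
A=cv2.resize(a["img"][150:215,265:385],(800,433),interpolation=cv2.INTER_CUBIC)
B=cv2.resize(b["img"][200:320,230:380],(320,256),interpolation=cv2.INTER_CUBIC)
A=cv2.resize(a["img"][150:215,265:385],(480,260),interpolation=cv2.INTER_CUBIC)
B=cv2.resize(b["img"][200:320,230:380],(425,340),interpolation=cv2.INTER_CUBIC)
C=cv2.resize(a["img"][183:223,189:229],(320,260),interpolation=cv2.INTER_CUBIC)
D=cv2.resize(b["img"][140:190,206:256],(375,340),interpolation=cv2.INTER_CUBIC)
im=np.vstack([np.hstack([A,C]),np.hstack([B,D])])
cv2.imwrite("pics/crop.png",im[:,:,::-1])
E
```

```text
(no output)
```

View pics/crop.png

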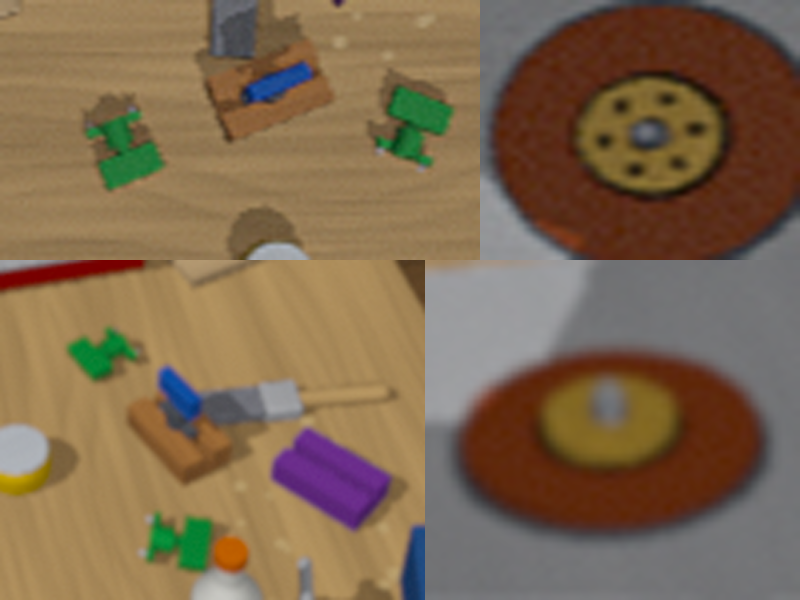

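The spanner meant is the one with the blue grip, standing in the wooden rack at top (332,172). The look-alikes at (292,180) and (365,188) are green and lie on the bench, and the purple rack is at (356,136). The ring has six visible holes. Next I measure positions and angles.

```bash
cat > m.py <<'E'
from h import *
def blob(p,m,z):
    v,u=np.nonzero(m); P=np.array([ray(p,a,b,z)[:2] for a,b in zip(u,v)])
    (c,s,a)=cv2.minAreaRect((P*1000).astype(np.float32)); w,V=np.linalg.eigh(np.cov(P.T)); d=V[:,1]
    return P.mean(0).round(4),np.array(c).round(1),np.round(s,1),round(np.degrees(np.arctan2(d[1],d[0]))%180,1),len(u)
def around(p,X,r):
    u,v=proj(p,X); V,U=np.mgrid[:384,:512]; return np.hypot(U-u,V-v)<r
def blue(p): 
    i=p["img"].astype(int); return (i[...,2]>i[...,0]*1.6)&(i[...,2]>i[...,1]*1.3)&(i[...,2]>60)
def brass(p):
    h=cv2.cvtColor(p["img"],cv2.COLOR_RGB2HSV).astype(int); return (h[...,0]>17)&(h[...,0]<32)&(h[...,1]>90)
def seat(p,z=.0): pass
E
python3 - <<'E'
from m import *
p=camera("top")
print("blue",blob(p,blue(p)&around(p,[.62,-.23,.088],15),.088))
q=camera("side"); print("blue side",blob(q,blue(q)&around(q,[.62,-.23,.074],25),.074))
for l in("rack",):
  for r in regions_of(p,l): print(l,r["confidence"],blob(p,r["region"],.03))
m=brass(p)&around(p,[.517,.203,.073],12); m=cv2.morphologyEx(m.astype(np.uint8),cv2.MORPH_CLOSE,np.ones((5,5)))>0
print("brass top",blob(p,m,.073))
h=cv2.cvtColor(p["img"],cv2.COLOR_RGB2HSV).astype(int)
r=regions_of(p,"sander"); print("sander",blob(p,r[0]["region"],.05))
g=p["img"].astype(float).sum(2)
from scipy.ndimage import map_coordinates
best=[]
for cx in np.arange(.507,.5275,.001):
  for cy in np.arange(.193,.2135,.001):
    for a in range(0,60,2):
      t=np.radians(a+60*np.arange(6)); uv=np.array([proj(p,[cx+.02*np.cos(k),cy+.02*np.sin(k),.072]) for k in t])
      s=map_coordinates(g,[uv[:,1],uv[:,0]],order=1)
      t2=t+np.pi/6;uv=np.array([proj(p,[cx+.02*np.cos(k),cy+.02*np.sin(k),.073]) for k in t2]); s2=map_coordinates(g,[uv[:,1],uv[:,0]],order=1)
      best.append((s2.min()-s.max(),s2.mean()-s.mean(),cx.round(4),cy.round(4),a))
best.sort(key=lambda b:-b[1]); print(best[:6])
E
```

```text
blue (array([ 0.6211, -0.2276]), array([ 621.3, -228.3]), array([16.9, 58.6]), np.float64(112.0), 80)
blue side (array([ 0.6192, -0.2319]), array([ 619.3, -228.3]), array([29. , 69.9]), np.float64(101.4), 148)
rack 0.8 (array([ 0.619 , -0.2283]), array([ 620.1, -231.2]), array([ 63.7, 104.7]), np.float64(111.0), 423)
rack 0.58 (array([ 0.7489, -0.3187]), array([ 748.9, -318.7]), array([ 60.3, 105.1]), np.float64(128.8), 460)
brass top (array([0.5172, 0.2018]), array([516.4, 201.2]), array([61.6, 60.9]), np.float64(83.5), 268)
sander (array([0.5088, 0.2063]), array([508.7, 199.2]), array([323.7, 364.2]), np.float64(80.5), 8408)
[(np.float64(120.70207658380133), np.float64(155.5312495390708), np.float64(0.517), np.float64(0.202), 40), (np.float64(129.11003591957615), np.float64(154.12090417862908), np.float64(0.517), np.float64(0.202), 38), (np.float64(120.16706175873537), np.float64(149.8848076400897), np.float64(0.517), np.float64(0.203), 38), (np.float64(125.14415253966104), np.float64(149.23838656301098), np.float64(0.517), np.float64(0.202), 36), (np.float64(110.74830339448579), np.float64(148.1687052440844), np.float64(0.517), np.float64(0.202), 42), (np.float64(118.46815550943344), np.float64(148.1343652687929), np.float64(0.518), np.float64(0.202), 38)]
```

```bash
python3 -c "
import workcell as w; print([n for n in dir(w) if n[0]!='_']); print(getattr(w,'tcp_to_grasp',None))"
python3 -m pendant '[[60,[475,-758,-80],[0,0,-52.6]],[60,[475,-758,-80],[0,0,-52.6]],[60,[475,-758,-80],[0,0,-52.6]],[60,[475,-758,-80],[0,0,-52.6]],[60,[475,-758,-80],[0,0,-52.6]],[60,[475,-758,-80],[0,0,-52.6]],[60,[475,-758,-80],[0,0,-52.6]],[60,[475,-758,-80],[0,0,-52.6]],[60,[475,-758,-80],[0,0,-52.6]],[60,[475,-758,-80],[0,0,-52.6]],[60,[475,-758,-80],[0,0,-52.6]],[60,[475,-758,-80],[0,0,-52.6]],[60,[475,-758,-80],[0,0,-52.6]],[60,[475,-758,-80],[0,0,-52.6]],[60,[475,-758,-80],[0,0,-52.6]],[60,[475,-758,-80],[0,0,-52.6]],[60,[475,-758,-80],[0,0,-52.6]],[60,[475,-758,-80],[0,0,-52.6]]]' 40
```

```text
['PlanningError', 'camera', 'get_obs', 'job_done', 'pinpoint', 'regions_of', 'tcp_to_grasp']
0.0187
time: 3.25
ee_pos: [0.6209, -0.2268, 0.152]
tcp_rot: [180.0, 0.0, 112.1]
wrist_force: [-0.1, -0.1, -0.5]
opening: 0.0514
```

```bash

python3 -m pendant '[[60,[0,-1,-50],[0,0,0]],[60,[0,-1,-88],[0,0,0]],[60,[0,-1,-88],[0,0,0]],[60,[0,-1,-88],[0,0,0]],[0,[0,-1,-88],[0,0,0]],[0,[0,-1,-88],[0,0,0]],[0,[0,-1,-88],[0,0,0]],[0,[0,-1,-88],[0,0,0]],[0,[0,-1,-88],[0,0,0]],[0,[0,-1,-88],[0,0,0]],[0,[0,-1,-88],[0,0,0]]]' 60
python3 - <<'E'
from h import *
print(get_obs()["ee_pos"],get_obs()["wrist_force"],get_obs()["torque"])
q=camera("side"); save(q,"g1",(230,190,370,300),5)
E
```

```text
time: 4.62
ee_pos: [0.6217, -0.228, 0.0657]
tcp_rot: [179.9, 0.1, 112.1]
wrist_force: [-0.1, 0.3, 6.7]
opening: 0.0148
[ 0.62169222 -0.22798437  0.06571412] [-0.08306693  0.30860133  6.74251244] [0.16531042 0.0508376  0.04115588]
```

View pics/g1.png

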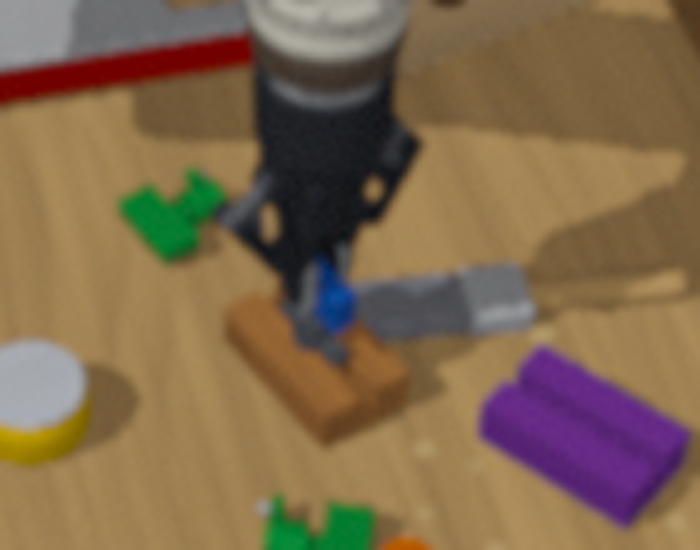

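```bash

python3 -m pendant '[[0,[0,0,10],[0,0,0]],[0,[0,0,30],[0,0,0]],[0,[0,0,70],[0,0,0]],[0,[0,0,110],[0,0,0]],[0,[-20,80,110],[0,0,-4]],[0,[-40,140,110],[0,0,-8]],[0,[-60,200,110],[0,0,-14]],[0,[-70,260,110],[0,0,-14]],[0,[-85,320,110],[0,0,-14]],[0,[-100,380,110],[0,0,-14]],[0,[-105,430,110],[0,0,-14]],[0,[-105,430,110],[0,0,-14]],[0,[-105,430,90],[0,0,-14]],[0,[-105,430,90],[0,0,-14]],[0,[-105,430,90],[0,0,-14]],[0,[-105,430,90],[0,0,-14]]]'
python3 - <<'E'
from m import *
o=get_obs();print(o["ee_pos"],o["wrist_force"],o["torque"],o["tcp_rot"])
q=camera("side"); save(q,"g2",(190,110,280,190),8)
for r in pinpoint(q,"spanner")[:4]: print(r["position"],r["confidence"])
p=camera("top"); print("blue top",blob(p,blue(p)&around(p,[.517,.202,.17],15),.17) if (blue(p)&around(p,[.517,.202,.17],15)).sum()>5 else 0)
for r in pinpoint(p,"spanner")[:4]: print(r["position"],r["confidence"])
E
```

```text
time: 6.68
ee_pos: [0.5171, 0.2016, 0.1566]
tcp_rot: [179.8, 0.1, 98.0]
wrist_force: [-0.6, 0.8, -1.9]
opening: 0.0148
[0.51711067 0.20160822 0.15663984] [-0.58521052  0.83469094 -1.93925329] [ 0.04663835  0.00393812 -0.04258796] [1.79788059e+02 9.95185442e-02 9.80108323e+01]
[0.599, -0.0893, 0.0131] 0.7
[0.5612, -0.3479, 0.0125] 0.57
[0.5168, 0.2013, 0.1224] 0.52
[0.6201, -0.2338, 0.0006] 0.38
blue top (array([0.5198, 0.1766]), array([519.2, 175.6]), array([ 9.7, 12.9]), np.float64(7.0), 15)
[0.5972, -0.0856, 0.0143] 0.78
[0.5611, -0.3473, 0.0163] 0.68
```

View pics/g2.png

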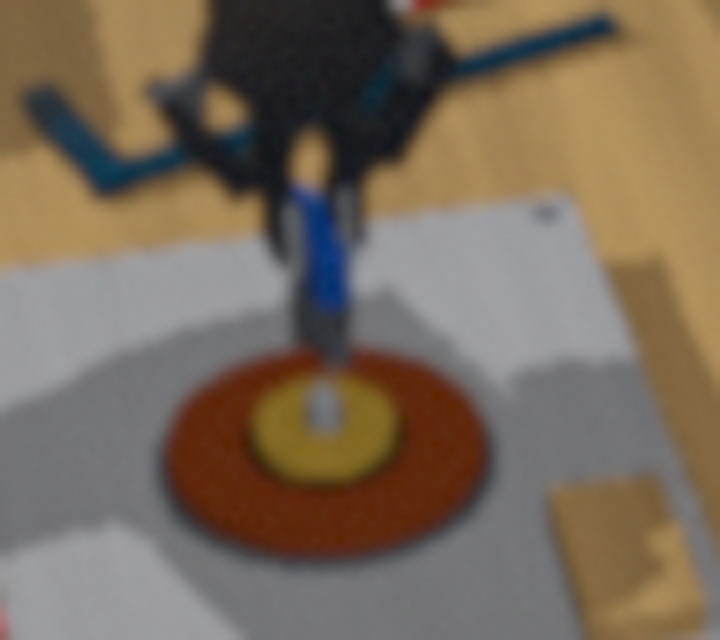

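```bash

python3 -m pendant '[[0,[0,0,-15],[0,0,0]],[0,[0,0,-26],[0,0,0]],[0,[0,0,-28],[0,0,0]],[0,[0,0,-30],[0,0,0]],[0,[0,0,-32],[0,0,0]],[0,[0,0,-34],[0,0,0]],[0,[0,0,-36],[0,0,0]],[0,[0,0,-36],[0,0,0]],[0,[0,0,-36],[0,0,0]]]'
python3 -c "
from h import *
print(get_obs()['torque'])"
```

```text
time: 8.0
ee_pos: [0.5168, 0.2021, 0.12]
tcp_rot: [179.8, 0.1, 98.1]
wrist_force: [0.2, 2.1, -2.8]
opening: 0.0149
[ 0.61350384  0.07531099 -0.01390393]
```

```bash

python3 -m pendant '[[0,[0,0.7,-1],[0,0,0]],[0,[0,0.7,-2],[0,0,0]],[0,[0,0.7,-3],[0,0,0]],[0,[0,0.7,-4],[0,0,0]],[0,[0,0.7,-5],[0,0,0]],[0,[0,0.7,-6],[0,0,0]],[0,[0,0.7,-6],[0,0,0]]]'
python3 -c "
from h import *
print(get_obs()['torque'])"
```

```text
time: 8.88
ee_pos: [0.5167, 0.2028, 0.1139]
tcp_rot: [179.8, 0.1, 98.1]
wrist_force: [0.5, 0.5, -1.8]
opening: 0.0149
[ 0.06683832  0.00497529 -0.01499289]
```

```bash

python3 -m pendant '[[0,[0,0,-1],[0,0,0]],[0,[0,0,-2],[0,0,0]],[0,[0,0,-3],[0,0,0]],[0,[0,0,-4],[0,0,0]],[0,[0,0,-5],[0,0,0]],[0,[0,0,-5.5],[0,0,0]],[0,[0,0,-5.5],[0,0,0]]]'
python3 -c "
from h import *
print(get_obs()['torque'])"
```

```text
time: 9.75
ee_pos: [0.5168, 0.2028, 0.1087]
tcp_rot: [179.8, 0.1, 98.1]
wrist_force: [-1.1, -0.9, 1.7]
opening: 0.0148
[-0.05295093  0.26339038  0.03123358]
```

```bash

python3 -m pendant '[[0,[0,0,-1],[0,0,0]],[0,[0,0,-1],[0,0,0]],[0,[0,0,-1],[0,0,0]],[0,[0,0,-1],[0,0,-2]],[0,[0,0,-1],[0,0,-4]],[0,[0,0,-1],[0,0,-6]],[0,[0,0,-1],[0,0,-8]],[0,[0,0,-1],[0,0,-10]],[0,[0,0,-1],[0,0,-10]]]'
python3 -c "
from h import *
print(get_obs()['torque'])"
```

```text
time: 10.88
ee_pos: [0.5168, 0.2029, 0.1086]
tcp_rot: [179.8, 0.1, 88.0]
wrist_force: [-3.5, -1.9, 6.3]
opening: 0.0149
[-0.12105553  0.7850979   0.09631771]
```

```bash

python3 -m pendant '[[0,[-0.5,-0.2,-1],[0,0,-2]],[0,[-0.5,-0.2,-1],[0,0,-4]],[0,[-0.5,-0.2,-1],[0,0,-6]],[0,[-0.5,-0.2,-1],[0,0,-8]],[0,[-0.5,-0.2,-1],[0,0,-10]],[0,[-0.5,-0.2,-1],[0,0,-12]],[0,[-0.5,-0.2,-1],[0,0,-14]],[0,[-0.5,-0.2,-1],[0,0,-16]],[0,[-0.5,-0.2,-1],[0,0,-18]],[0,[-0.5,-0.2,-1],[0,0,-20]],[0,[-0.5,-0.2,-1],[0,0,-20]]]'
python3 - <<'E'
from m import *
o=get_obs();print(o["ee_pos"],o["wrist_force"],o["torque"],o["tcp_rot"])
q=camera("side"); save(q,"g3",(190,110,280,190),8)
E
```

```text
time: 12.25
ee_pos: [0.5165, 0.2029, 0.1086]
tcp_rot: [179.7, -0.0, 68.0]
wrist_force: [-1.5, -0.1, 6.1]
opening: 0.0149
[0.51654918 0.20294929 0.10858661] [-1.45595815 -0.13713862  6.07194694] [0.04902813 0.48124358 0.06187711] [ 1.79736715e+02 -1.41435869e-02  6.80251353e+01]
```

View pics/g3.png

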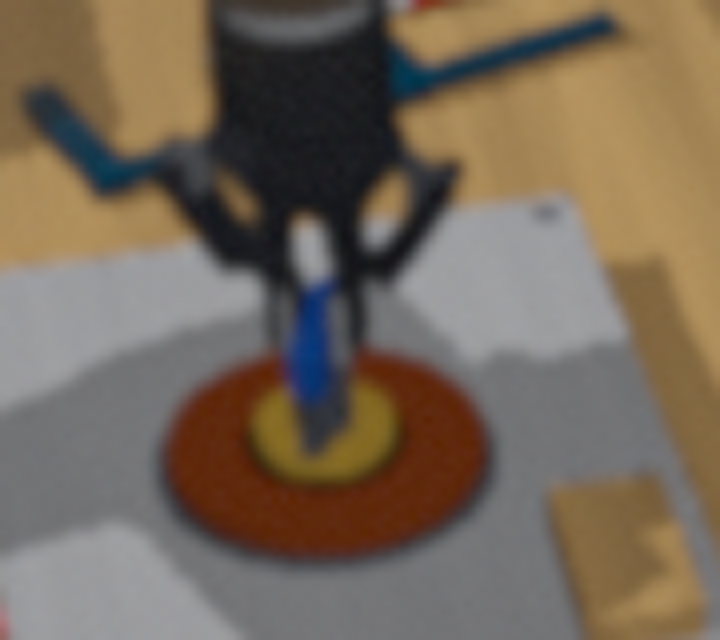

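```bash

python3 -m pendant '[[0,[-0.3,0,-1],[0,0,-2]],[0,[-0.3,0,-1],[0,0,-4]],[0,[-0.3,0,-1],[0,0,-6]],[0,[-0.3,0,-1],[0,0,-8]],[0,[-0.3,0,-1],[0,0,-10]],[0,[-0.3,0,-1],[0,0,-12]],[0,[-0.3,0,-1],[0,0,-12]]]'
python3 -c "
from h import *
print(get_obs()['torque'])"
```

```text
time: 13.18
ee_pos: [0.5165, 0.2031, 0.1086]
tcp_rot: [179.7, -0.1, 56.0]
wrist_force: [-2.4, -0.3, 7.3]
opening: 0.0148
[-0.12120308  0.61015466  0.0563606 ]
```

```bash

python3 -m pendant '[[0,[-0.3,0,-0.8],[0,0,-1]],[0,[-0.3,0,-0.8],[0,0,-2]],[0,[-0.3,0,-0.8],[0,0,-3]],[0,[-0.3,0,-0.8],[0,0,-4]],[0,[-0.3,0,-0.8],[0,0,-4]]]'
python3 -c "
from h import *
print(get_obs()['torque'])"
python3 -m pendant '[[0,[-0.2,0,-0.8],[0,0,-1]],[0,[-0.2,0,-0.8],[0,0,-2]],[0,[-0.2,0,-0.8],[0,0,-3]],[0,[-0.2,0,-0.8],[0,0,-3]]]'
python3 -c "
from h import *
print(get_obs()['torque'])"
```

```text
time: 13.8
ee_pos: [0.5164, 0.2032, 0.1086]
tcp_rot: [179.7, -0.1, 52.0]
wrist_force: [-1.2, -0.1, 5.6]
opening: 0.015
[-0.21455677  0.53163519  0.11852852]
time: 14.3
ee_pos: [0.5165, 0.2033, 0.1086]
tcp_rot: [179.6, -0.2, 49.1]
wrist_force: [-1.2, -1.0, 6.1]
opening: 0.0145
[-0.15002226  0.47688898  0.77395169]
```

```bash

python3 -m pendant '[[0,[0,0,-0.7],[0,0,1]],[0,[0,0,-0.7],[0,0,1]],[0,[0,0,-0.7],[0,0,1]],[0,[0,0,-0.7],[0,0,1]]]'
python3 -c "
from h import *
print(get_obs()['torque'])"
```

```text
time: 14.8
ee_pos: [0.5165, 0.2034, 0.1087]
tcp_rot: [179.6, -0.2, 50.1]
wrist_force: [-2.4, -1.5, 5.2]
opening: 0.0149
[-0.21493053  0.67810491  0.38938892]
```

```bash

python3 -m pendant '[[0,[-0.3,-0.2,0],[0,0,2.5]],[0,[-0.3,-0.2,0],[0,0,2.5]],[0,[-0.3,-0.2,0],[0,0,2.5]]]'
python3 -c "
from h import *
print(get_obs()['torque'])"
python3 -m pendant '[[0,[0,0,2],[0,0,0]],[0,[0,0,4],[0,0,0]],[0,[0,0,6],[0,0,0]],[0,[0,0,8],[0,0,0]],[0,[0,0,10],[0,0,0]],[0,[0,0,13],[0,0,0]],[0,[0,0,13],[0,0,0]]]'
python3 -c "
from h import *
print(get_obs()['torque'])"
```

```text
time: 15.18
ee_pos: [0.5163, 0.2032, 0.1088]
tcp_rot: [179.6, -0.2, 52.5]
wrist_force: [-0.4, 0.1, 1.5]
opening: 0.0149
[-0.01351743  0.15253102  0.0724631 ]
time: 16.05
ee_pos: [0.5165, 0.2033, 0.1221]
tcp_rot: [179.6, -0.3, 52.5]
wrist_force: [-0.8, 0.1, -2.0]
opening: 0.0149
[-0.00476338 -0.0079724  -0.05099368]
```

```bash

python3 -m pendant '[[0,[0,0,30],[0,0,0]],[0,[0,0,70],[0,0,0]],[0,[10,-40,70],[0,0,10]],[0,[25,-100,70],[0,0,20]],[0,[40,-160,70],[0,0,30]],[0,[55,-220,70],[0,0,40]],[0,[70,-280,70],[0,0,50]],[0,[85,-340,70],[0,0,59.6]],[0,[100,-400,70],[0,0,59.6]],[0,[105,-431,70],[0,0,59.6]],[0,[105,-431,50],[0,0,59.6]],[0,[105,-431,0],[0,0,59.6]],[0,[105,-431,-20],[0,0,59.6]],[0,[105,-431,-30],[0,0,59.6]],[0,[105,-431,-30],[0,0,59.6]],[0,[105,-431,-30],[0,0,59.6]]]'
python3 - <<'E'
from m import *
o=get_obs();print(o["ee_pos"],o["wrist_force"],o["torque"])
q=camera("side"); save(q,"g4",(240,190,350,272),7)
for r in pinpoint(q,"spanner")[:4]: print(r["position"],r["confidence"])
p=camera("top")
g=p["img"].astype(float).sum(2)
from scipy.ndimage import map_coordinates
for a in range(0,60,4):
  t=np.radians(a+60*np.arange(6)); uv=np.array([proj(p,[.517+.02*np.cos(k),.202+.02*np.sin(k),.072]) for k in t])
  print(a,map_coordinates(g,[uv[:,1],uv[:,0]],order=1).mean().round(),end="; ")
E
```

```text
time: 18.05
ee_pos: [0.6221, -0.2279, 0.0935]
tcp_rot: [179.5, -0.2, 112.1]
wrist_force: [0.1, 0.5, -2.3]
opening: 0.0151
[ 0.62210311 -0.22789174  0.09353939] [ 0.12717852  0.53295487 -2.26523452] [-0.00288437 -0.01203676  0.02529886]
[0.5581, -0.3486, 0.0138] 0.82
[0.5974, -0.0871, 0.0107] 0.61
[0.6245, -0.2274, 0.058] 0.57
0 159.0; 4 196.0; 8 239.0; 12 267.0; 16 278.0; 20 284.0; 24 288.0; 28 289.0; 32 287.0; 36 278.0; 40 257.0; 44 224.0; 48 182.0; 52 147.0; 56 137.0;
```

View pics/g4.png

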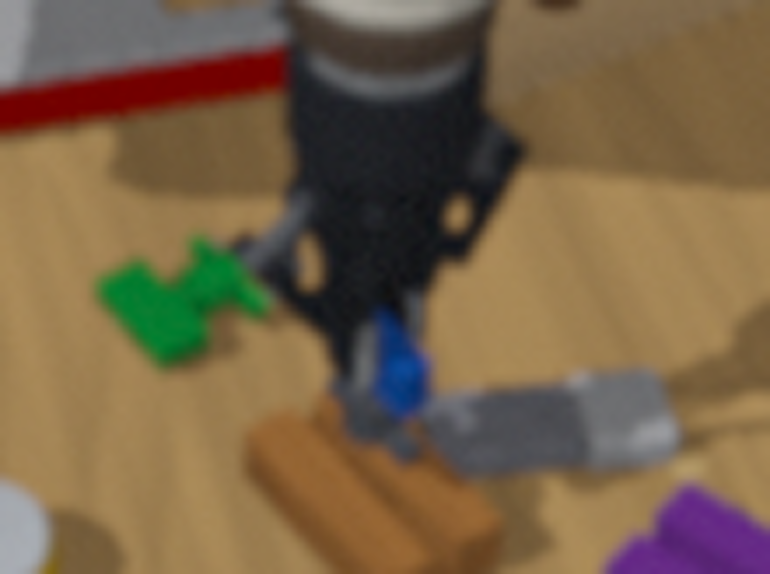

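```bash

python3 -m pendant '[[0,[-0.4,0,-8],[0,0,0]],[0,[-0.4,0,-14],[0,0,0]],[0,[-0.4,0,-18],[0,0,0]],[0,[-0.4,0,-21],[0,0,0]],[0,[-0.4,0,-24],[0,0,0]],[0,[-0.4,0,-26],[0,0,0]],[0,[-0.4,0,-27.5],[0,0,0]],[0,[-0.4,0,-27.5],[0,0,0]],[0,[-0.4,0,-27.5],[0,0,0]]]'
python3 -c "
from h import *
print(get_obs()['torque'])"
```

```text
time: 19.32
ee_pos: [0.6216, -0.2279, 0.0659]
tcp_rot: [179.5, -0.2, 112.1]
wrist_force: [0.1, -0.2, -1.0]
opening: 0.0145
[ 0.05887539  0.02313109 -0.03875274]
```

Down at the original height, now carrying only part of the weight. I open to 60 % and then rise.

```bash

python3 -m pendant '[[30,[0,0,0],[0,0,0]],[60,[0,0,0],[0,0,0]],[60,[0,0,0],[0,0,0]],[60,[0,0,0],[0,0,0]],[60,[0,0,0],[0,0,0]],[60,[0,0,20],[0,0,0]],[60,[0,0,60],[0,0,0]],[60,[0,0,120],[0,0,0]],[60,[-60,60,150],[0,0,0]],[60,[-120,120,150],[0,0,0]],[60,[-180,150,150],[0,0,0]],[60,[-220,180,150],[0,0,0]],[60,[-220,180,150],[0,0,0]],[60,[-220,180,150],[0,0,0]]]'
python3 - <<'E'
from m import *
a=camera("top");q=camera("side")
print("blue",blob(a,blue(a)&around(a,[.62,-.23,.088],15),.088))
for p in (a,q):
  for r in pinpoint(p,"spanner")[:4]: print(r["position"],r["confidence"])
A=cv2.resize(a["img"],(512,384)); B=cv2.resize(q["img"][200:320,230:380],(288,230),interpolation=cv2.INTER_CUBIC);C=cv2.resize(a["img"][183:223,189:229],(288,154),interpolation=cv2.INTER_CUBIC)
cv2.imwrite("pics/end.png",np.hstack([A,np.vstack([B,C])])[:,:,::-1])
E
```

```text
time: 21.08
ee_pos: [0.4004, -0.0469, 0.2183]
tcp_rot: [179.3, -0.1, 112.2]
wrist_force: [1.2, -0.7, 0.5]
opening: 0.0511
blue (array([ 0.6208, -0.2266]), array([ 620.7, -227. ]), array([16.9, 58.6]), np.float64(112.7), 78)
[0.5992, -0.0859, 0.0135] 0.74
[0.6214, -0.2278, 0.0244] 0.67
[0.5598, -0.3483, 0.0143] 0.55
[0.6207, -0.2254, 0.0315] 0.72
[0.6, -0.0902, 0.0106] 0.68
[0.5609, -0.3499, 0.0148] 0.63
```

View pics/end.png

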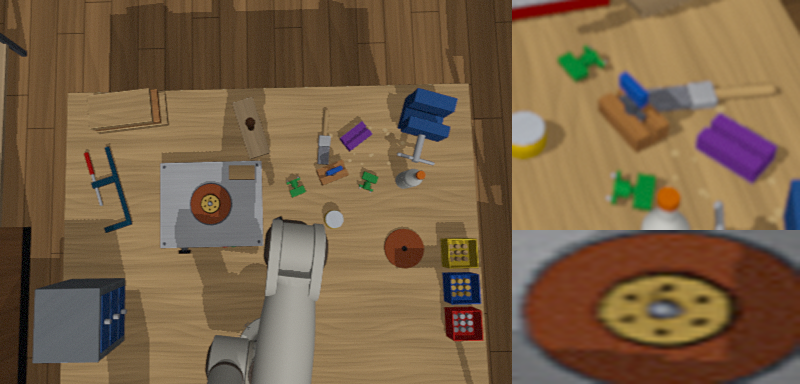

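The final picture shows the spanner upright in the wooden rack at top (332,172), as it stood at the start. The ring has turned, and the bystanders look unmoved.

```bash
python3 -c "
from workcell import *
print(job_done())"
```

```text
the job is handed in; nothing more can be done
None
```

I handed the job in at about 21 s of robot time. The spanner went from the rack onto the ring, turned it clockwise to the stop and went back in the rack. `job_done()` gave no verdict, so what follows rests on my own readings.

- **Seating:** the gripper stood within 0.1 mm of the height worked out for a fully seated spanner. It stayed there through the whole turn.
- **Turning to the stop:** the tool turned about 49°. The resisting moment then rose from about 0.1 to 0.77 N m, which I took as the stop. I held there, eased back to 0.39 N m, then unloaded and lifted off. The pictures show the ring's holes moved by roughly 43°, which fits the stop once play in the holes is allowed for.
- **Force on the machine:** the 0.77 N m peak is above the 0.4 N m you called safe. I estimate about 45 N of contact in all, under the 60 N limit, but I did not measure it directly.
- **Putting back:** the spanner is upright in its slot, within about 1–2 mm and 1° of where it stood at the start. The gripper is open and well away.
- **Other things on the bench:** in the last picture the bystanders look unmoved. I judged that by eye and did not measure it.
- **Disagreeing checks:** the measured rubbing moment was about 0.1 N m, against the 0.2 N m given. One of the two final network heights for the spanner was about 6 mm low. The other agreed to 1.5 mm, and so did the gripper height when I let go.

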